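Restock the blood-grouping reagent caddy

TASK

Stock the reagent caddy for the next grouping run: stand each of the four usable dropper bottles (blue, yellow, green and white caps) upright on the floor of the bay of its own colour. The two bottles with a red sticker on the cap have been rejected: leave them standing where they are. Do not tip any bottle over, and let go of everything at the end.

Things in the scene. Friction and masses are not known exactly. Their poses are not given: they have to be found in the camera images.
- bottle_blue: usable dropper bottle, blue cap and blue band on a pale grey body, no red; upright on the table, round, 34 mm diameter (narrow neck only 50 to 55 mm up), 80 mm tall, flat top, 40 to 85 g. Origin: centre of underside; z up. Grip its sides high, so that the fingertips stay above the bay's walls. Things lying among the bottles are under 25 mm high
- bottle_yellow: usable dropper bottle, yellow cap and yellow band on a pale grey body, no red; upright on the table, round, 34 mm diameter (narrow neck only 50 to 55 mm up), 80 mm tall, flat top, 40 to 85 g. Origin: centre of underside; z up. Grip its sides high, so that the fingertips stay above the bay's walls. Things lying among the bottles are under 25 mm high
- bottle_green: usable dropper bottle, green cap and green band on a pale grey body, no red; upright on the table, round, 34 mm diameter (narrow neck only 50 to 55 mm up), 80 mm tall, flat top, 40 to 85 g. Origin: centre of underside; z up. Grip its sides high, so that the fingertips stay above the bay's walls. Things lying among the bottles are under 25 mm high
- bottle_white: usable dropper bottle, white cap and white band on a pale grey body, no red; upright on the table, round, 34 mm diameter (narrow neck only 50 to 55 mm up), 80 mm tall, flat top, 40 to 85 g. Origin: centre of underside; z up. Grip its sides high, so that the fingertips stay above the bay's walls. Things lying among the bottles are under 25 mm high
- reject_blue: rejected dropper bottle, to be left where it stands: same shape as the usable ones (34 mm diameter, 80 mm tall) and the same blue cap, but with a red round sticker 22 mm wide on top of the cap and a red band round its body. Origin: centre of the underside; z up
- reject_green: rejected dropper bottle, to be left where it stands: same shape as the usable ones (34 mm diameter, 80 mm tall) and the same green cap, but with a red round sticker 22 mm wide on top of the cap and a red band round its body. Origin: centre of the underside; z up
- bay_blue: blue square open bay, one of four in a row (60 mm pitch, order varies) on a fixed grey caddy; 58 mm square, 52 mm inside, 26 mm high, floor 3 mm. Origin: centre of underside, 6 mm above the table, so inner floor at 9 mm, rim at 32 mm. Its y axis runs along the row, x across it. A thin handle, 33 mm high, at each end of the row
- bay_yellow: yellow square open bay, one of four in a row (60 mm pitch, order varies) on a fixed grey caddy; 58 mm square, 52 mm inside, 26 mm high, floor 3 mm. Origin: centre of underside, 6 mm above the table, so inner floor at 9 mm, rim at 32 mm. Its y axis runs along the row, x across it. A thin handle, 33 mm high, at each end of the row
- bay_green: green square open bay, one of four in a row (60 mm pitch, order varies) on a fixed grey caddy; 58 mm square, 52 mm inside, 26 mm high, floor 3 mm. Origin: centre of underside, 6 mm above the table, so inner floor at 9 mm, rim at 32 mm. Its y axis runs along the row, x across it. A thin handle, 33 mm high, at each end of the row
- bay_white: white square open bay, one of four in a row (60 mm pitch, order varies) on a fixed grey caddy; 58 mm square, 52 mm inside, 26 mm high, floor 3 mm. Origin: centre of underside, 6 mm above the table, so inner floor at 9 mm, rim at 32 mm. Its y axis runs along the row, x across it. A thin handle, 33 mm high, at each end of the row

How it is judged (in metres and radians):
At the end, for the whole second after the job is handed in: Each usable bottle stands in the bay of its own colour: centre within 14 mm of the bay's, underside on the bay's floor (within about 5 mm), upright within 0.12 rad, released and at rest; both red-stickered bottles stand upright within 20 mm of where they started (horizontal distance between bottle_blue and bay_blue below 0.014 m and z of bottle_blue in the frame of bay_blue between -0.002 and 0.008 m and angle between each of bottle_blue, bottle_yellow, bottle_green, bottle_white, reject_blue, reject_green's own z axis and vertical below 0.12 rad and linear speed of each of bottle_blue, bottle_yellow, bottle_green, bottle_white, reject_blue, reject_green below 0.01 m/s and horizontal distance between bottle_yellow and bay_yellow below 0.014 m and z of bottle_yellow in the frame of bay_yellow between -0.002 and 0.008 m and horizontal distance between bottle_green and bay_green below 0.014 m and z of bottle_green in the frame of bay_green between -0.002 and 0.008 m and horizontal distance between bottle_white and bay_white below 0.014 m and z of bottle_white in the frame of bay_white between -0.002 and 0.008 m and distance of each of reject_blue, reject_green from where it was at the start of the episode below 0.02 m); the robot touches nothing.
It fails at once if a red-stickered bottle is shifted by more than 20 mm or tipped (distance of any of reject_blue, reject_green from where it was at the start of the episode above 0.02 m or angle between any of reject_blue, reject_green's own z axis and vertical above 0.4 rad).
It fails at once if one of the four wanted bottles is tipped over (angle between any of bottle_blue, bottle_yellow, bottle_green, bottle_white's own z axis and vertical above 0.6 rad).
It also fails if it takes over 88 s, if anything falls off the work surface, if the arm or the gripper's body presses on something with over 40 N, if the wrist force passes 120 N, or if a joint passes its speed limit or range.

ROBOT

A 6-joint arm with a two-finger parallel gripper is mounted at the origin on the work surface. World frame = base frame: x ahead of the robot, y to its left, z up, the work surface at z = 0. Lengths are in mm, angles in rad, forces in N, time in s.
With the tool pointing down it reaches from about 250 to 775 mm from the base axis. Payload 4 kg.
Tool frame: the origin (TCP) lies between the finger pads; the fingertips stand env.finger_overhang ahead of it and the grasp point (between the pads) lies 6 mm ahead of it (env.finger_overhang is the distance from the TCP to the fingertips, in mm); z points along the fingers, y is the line along which they close (so a half turn about z gives the same grasp; the last joint's range is limited). The gripper opens to 85 mm and grips with 20 to 120 N. Pads are 22 mm wide; open, the fingers measure 114 mm over their backs; the gripper's body (76 mm by 85 mm) begins 54 mm behind the grasp point. The pads swing forward as they close: fully open they stand 13 mm farther back than shut.
Start: joints at [-1.299, 0.087, 1.371, -0, 1.684, -0.103], TCP at [201.345, -511.835, 256.341] pointing down, gripper open.
Joint ranges: [-3.1, 3.1], [-0.76, 2.03], [0.27, 2.55], [-1.08, 4.22], [0.17, 2.65], [-2.57, 2.57]. Speed limits (rad/s): [2.79, 2.79, 3.14, 3.14, 3.14, 3.14].

INTERFACE

Orientations are given as [roll, pitch, yaw] about the fixed x, y, z axes, in that order (R = Rz(yaw) Ry(pitch) Rx(roll)).
In Python, from plant import env, vision, ticket, finder gives the robot as it stands. The module is installed in compiled form; this text tells all that it offers.
- The arm moves only by the shell command python3 -m crank 'ROWS' [OPENING] [FORCE]. ROWS is JSON, a list of rows, each a list of 4 numbers: the shift along the tool's x, y, z in mm, then the turn about the tool's z in rad. A call has 1 to 20 rows; each row is the pose to reach, as a shift and turn from the pose commanded when the call began, along the tool's axes at that moment; what a row does not reach only later rows make up. A row lasts 1/12 s, in which the tool goes at most 41.7 mm and 7.16 degrees, less where a joint would pass 70% of its speed; a pose out of reach is approached as far as the arm can. A call with a gripper value outside its range is refused whole. OPENING is the opening, from -1 (shut) to 1 (fully open), set as the call begins (- or left out, the last holds). The fingers move at their own pace and stop on an object; FORCE is the grip in N (left out, the last holds). Time passes only in rows, so rows that repeat a pose let the fingers close. It gives the time, the measured TCP pose, the force, the opening and the grip force at its end, in the units of the state.
- env.state(): the state, without advancing time (a new reading comes with each control period).
- vision.grab_frame(name): name is "side" or "top" or "wrist"; returns the picture (384x512x3 uint8, blue, green, red); there is no depth.
- vision.camera_model(name): a dict with "vfov" (degrees; the focal length in pixels is half the picture's height over the tangent of half this angle, whatever the lens; pixels are square), "cx", "cy" (the principal point, pixels), "cam_to_world" (4x4, takes a point from camera to world coordinates); the wrist camera has in their place "hand_eye" (4x4, takes a point from camera to tool coordinates, whose origin is the TCP and whose axes are the flange's). Camera axes: x right, y down, z forward; pixel columns grow to the right and rows downward; lengths in mm; the calibration is good to about 2 mm. A picture is of the moment at which its call begins: read the wrist's pose just before it. camera_model takes no time and is no camera call.
- ticket.close_job(): hands the job in; it is judged then, once.
Trained networks look in the newest picture that a camera, given by its name, has taken for a name from the list of things; names that differ only in an ending like _2 or _b are one class to them, and where a whole thing is asked for, a point or a joint stands for the part that bears it (a point fixed in the world has none). Each returns a list of dicts, best first, with "score" (0 to 1); they miss things now and then, are a little off and sometimes report something else, mostly with a low value. They report only what shows in the picture. A call takes as long as a camera call.
- finder.silhouettes(camera, query): "pixels" (384x512 bool, what is visible of it) and "position" ([column, row] in pixels, amid what is visible of it).
The state is a dict: "time_s": time; "joints": joint angles; "qvel": joint speeds; "joint_efforts": joint torques, N m; "eef_pos": TCP position; "tool_rot": TCP orientation; "contact_force": force on the tool from outside, world axes, zero at the start; "moment": the same for the moment, N m; "gripper_width": finger opening in mm; "grip_force": force on a finger pad.
Only numpy, scipy, OpenCV 4.12 (cv2) and the standard library are available. Lean on these libraries where they do the work, as an engineer would, in place of code of your own. Each camera call takes 0.05 s, during which the arm holds its last target. There are 200 camera calls.

## Working session

There is one attempt and no reset: what is moved stays moved. The work goes in short steps, Python scripts to look and compute and a shell command to move; the robot and the scene stay as the last step left them, time stands still between calls to the robot, and variables do not carry over. Pictures are saved under pics/ and viewed, at most 14 in all, crops included, and the job is handed in when it is done.

```bash
mkdir -p pics
python3 - <<'E'
from plant import env, vision
import cv2, numpy as np
print(env.state(), env.finger_overhang)
for n in ("top","side"):
    cv2.imwrite(f"pics/{n}0.png", vision.grab_frame(n)); m=vision.camera_model(n); print(m)
print(vision.camera_model("wrist"))
a=cv2.imread("pics/top0.png");
E
```

```text
{'time_s': 0.0, 'joints': array([-1.29909237e+00,  8.79594405e-02,  1.37234246e+00,  5.64636579e-06,
        1.68358904e+00, -1.03091644e-01]), 'qvel': array([-1.35853007e-03, -7.17946529e-04, -1.75963962e-04, -1.34188372e-04,
       -1.55877762e-05, -1.67755482e-03]), 'joint_efforts': array([ 2.22174895e-04, -3.51860690e+01, -3.13274217e+01, -9.16533622e-05,
        1.07791467e-02,  5.99126977e-06]), 'eef_pos': array([ 201.22078851, -511.36731685,  255.0918948 ]), 'tool_rot': array([-3.13930715e+00, -2.42096404e-04,  3.74795955e-01]), 'contact_force': array([-0.41953148,  1.09894975, -0.9282565 ]), 'moment': array([ 0.0384675 ,  0.00873634, -0.00810136]), 'grip_force': 0.0, 'gripper_width': 85.32697972087996} 25.0
{'vfov': 55.492816855961806, 'cx': 258.09118131878324, 'cy': 185.33625292005394, 'cam_to_world': array([[-1.16455945e-02, -9.96378568e-01,  8.42266596e-02,
         4.81701911e+02],
       [-9.99917080e-01,  1.11410091e-02, -6.45836079e-03,
        -1.16309638e+01],
       [ 5.49660229e-03, -8.42948870e-02, -9.96425692e-01,
         8.05303889e+02],
       [ 0.00000000e+00
[... 235 characters left out ...]
895e+02],
       [-9.65453033e-02, -5.54639903e-01,  8.26470557e-01,
        -8.32843121e+02],
       [ 1.62368863e-03, -8.30436117e-01, -5.57111496e-01,
         6.21569372e+02],
       [ 0.00000000e+00,  0.00000000e+00,  0.00000000e+00,
         1.00000000e+00]])}
{'vfov': 63.42187615573918, 'cx': 258.05801486572835, 'cy': 193.12493944049183, 'hand_eye': array([[-6.05004091e-05, -9.61327036e-01, -2.75409378e-01,
         6.92376940e+01],
       [ 9.99999363e-01,  2.52301710e-04, -1.10034316e-03,
        -1.11135057e+00],
       [ 1.12727589e-03, -2.75409269e-01,  9.61326408e-01,
        -1.17576745e+02],
       [ 0.00000000e+00,  0.00000000e+00,  0.00000000e+00,
         1.00000000e+00]])}
```

View pics/top0.png

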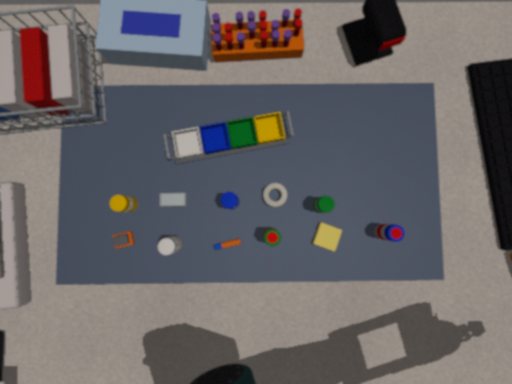

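View pics/side0.png

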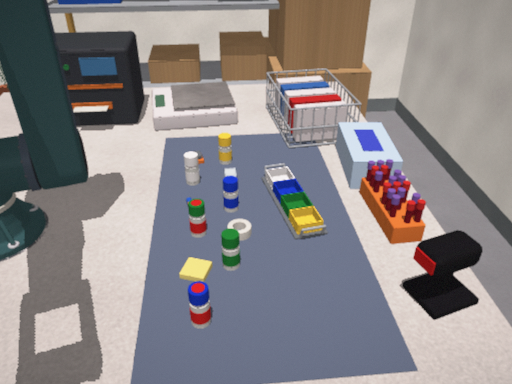

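The top view shows these positions:
- **Usable caps:** yellow (120,203), white (167,245), blue (229,201), green (324,204).
- **Rejects:** green (272,237), blue (395,233).
- **Bays:** white (187,143), blue (214,137), green (241,132), yellow (269,127).

The side view agrees with this.

```bash
cat > h.py <<'E'
from plant import env, vision, finder
import cv2, numpy as np
from scipy.optimize import least_squares
from scipy.spatial.transform import Rotation as Ro
def cam(n):
    m=vision.camera_model(n); f=192/np.tan(np.radians(m['vfov']/2))
    if n=='wrist':
        s=env.state(); T=np.eye(4); T[:3,:3]=Ro.from_euler('xyz',s['tool_rot']).as_matrix(); T[:3,3]=s['eef_pos']; T=T@m['hand_eye']
    else: T=m['cam_to_world']
    return f,m['cx'],m['cy'],np.linalg.inv(T)
def proj(c,P):
    f,cx,cy,W=c; q=np.c_[P,np.ones(len(P))]@W[:3].T
    return np.c_[cx+f*q[:,0]/q[:,2],cy+f*q[:,1]/q[:,2]]
def hullc(c,P):
    h=cv2.convexHull(proj(c,P).astype(np.float32)); m=cv2.moments(h); return np.array([m['m10'],m['m01']])/m['m00'],m['m00']
a=np.linspace(0,2*np.pi,40,endpoint=False)
def bottle(p,z0=0): return np.vstack([np.c_[p[0]+17*np.cos(a),p[1]+17*np.sin(a),0*a+z] for z in (z0,z0+80)])
def mask(n,q,k=0):
    return finder.silhouettes(n,q)
def mc(px):
    v,u=np.nonzero(px); return np.array([u.mean(),v.mean()])
def solve(obs,pts=bottle,x0=(450,0)):
    return least_squares(lambda p:np.concatenate([hullc(c,pts(p))[0]-o for c,o in obs]),x0)
E
python3 - <<'E'
from h import *
C={n:cam(n) for n in('top','side')}
for n in C: vision.grab_frame(n)
for q in "bottle_blue bottle_yellow bottle_green bottle_white reject_blue reject_green bay_blue bay_yellow bay_green bay_white".split():
    obs=[]
    for n in C:
        r=finder.silhouettes(n,q)
        print(q,n,[(round(d['score'],2),np.round(mc(d['pixels'])),int(d['pixels'].sum())) for d in r[:3]])
        if r: obs.append((C[n],mc(r[0]['pixels'])))
    def box(p): return np.array([[p[0]+29*i,p[1]+29*j,z] for i in(-1,1) for j in(-1,1) for z in (6,32)])
    f=bottle if 'bay' not in q else box
    for o in [obs[:1],obs[1:],obs]:
        if o:
            s=solve(o,f); print('   ',np.round(s.x,1),np.round(s.fun,1),[int(hullc(c,f(s.x))[1]) for c,_ in o])
E
```

```text
bottle_blue top [(0.78, array([230., 200.]), 264)]
bottle_blue side [(0.64, array([231., 194.]), 514)]
    [5.137e+02 1.000e-01] [20.2  0. ] [238]
    [513.3   0. ] [-0.5 10.5] [565]
    [516.8   0. ] [20.3 -1.5  1.1 10.4] [240, 564]
bottle_yellow top [(0.77, array([124., 203.]), 398)]
bottle_yellow side [(0.6, array([278., 175.]), 347), (0.57, array([225., 149.]), 406)]
    [450.   0.] [126.   28.7] [243]
    [618.7   0. ] [-0.1 26.5] [556]
    [450.   0.] [126.   28.7 -76.4  30.6] [243, 573]
bottle_green top [(0.81, array([323., 204.]), 321)]
bottle_green side [(0.57, array([231., 249.]), 745)]
    [478.1   0. ] [-73.3  13.9] [231]
    [520.3   0. ] [  2.5 -45. ] [564]
    [520.3   0. ] [-73.3  -7.    2.5 -45. ] [242, 564]
bottle_white top [(0.87, array([170., 245.]), 384)]
bottle_white side [(0.61, array([192., 168.]), 452)]
    [426.7   0. ] [80.6 -1.3] [262]
    [421.9   0. ] [-3.4 38.4] [578]
    [428.9   0. ] [80.6 -2.4 -0.2 38.2] [260, 577]
reject_blue top [(0.91, array([390., 232.]), 424)]
reject_blue side [(0.63, array([200., 305.]), 913)]
    [450.   0.] [-1.397e+02 -1.000
[... 480 characters left out ...]
777)]
bay_yellow side [(0.78, array([306., 218.]), 588)]
    [675.   0.] [-19.5  -0.2] [776]
    [900.   0.] [ 93.1 -14.8] [698]
    [677.8   0. ] [-19.6  -1.5  -2.3  -9.5] [777, 672]
bay_green top [(0.6, array([242., 133.]), 773)]
bay_green side [(0.95, array([294., 202.]), 466), (0.46, array([231., 250.]), 741)]
    [646.9   0. ] [7.6 7.5] [772]
    [562.5   0. ] [-41.3   9.6] [657]
    [646.9   0. ] [ 7.6  7.5 -4.   7.5] [772, 668]
bay_white top [(0.57, array([188., 143.]), 820), (0.36, array([269., 128.]), 770)]
bay_white side [(0.93, array([279., 175.]), 316)]
    [562.5   0. ] [62.4 35.6] [759]
    [562.5   0. ] [-26.7  37. ] [657]
    [562.5   0. ] [ 62.4  35.6 -26.7  37. ] [759, 657]
```

```bash
sed -i 's/,x0)$/,x0,diff_step=1e-2)/' h.py
python3 - <<'E'
from h import *
C={n:cam(n) for n in('top','side')}
T={'blue':((230,200),(231,194)),'yellow':0,'rej_green':((272,237),(197,218))}
for n in C: vision.grab_frame(n)
def best(n,q,near):
    r=finder.silhouettes(n,q); r=[d for d in r if np.hypot(*(mc(d['pixels'])-near))<15]
    return mc(r[0]['pixels']) if r else None
G={'bottle_blue':((230,200),(231,194)),'bottle_yellow':((124,203),(225,149)),'bottle_green':((323,204),(231,249)),'bottle_white':((170,245),(192,168)),'reject_blue':((390,232),(200,305)),'reject_green':((272,237),(197,218))}
for q,g in G.items():
    obs=[]
    for n,w in zip(C,g):
        m=best(n,q,w)
        if m is not None: obs.append((C[n],m))
        else: print('miss',q,n); obs.append((C[n],np.array(w,float)))
    print(q,[np.round(solve([o]).x,1) for o in obs],[np.round(s,1) for s in [solve(obs).x,solve(obs).fun]])
B={'white':((188,143),(279,175)),'blue':((215,138),0),'green':((242,133),(294,202)),'yellow':((269,128),(306,218))}
def box(p,yaw=0):
    c,s=np.cos(yaw),np.sin(yaw)
    return np.array([[p[0]+29*(c*i-s*j),p[1]+29*(s*i+c*j),z] for i in(-1,1) for j in(-1,1) for z in (6,32)])
top=[];side=[]
for k,(q,g) in enumerate(B.items()):
    for n,w,l in zip(C,g,(top,side)):
        if w==0: continue
        m=best(n,'bay_'+q,w)
        if m is not None:
            l.append((k,m)); print(q,n,np.round(solve([(C[n],m)],box,(600,0)).x,1))
def row(p,k): 
    d=(k-1.5)*60; return np.array([p[0]+d*np.sin(p[2]),p[1]-d*np.cos(p[2])])
for o in (top,side):
    n='top' if o is top else 'side'
    s=least_squares(lambda p:np.concatenate([hullc(C[n],box(row(p,k),p[2]))[0]-m for k,m in o]),(600,50,.1),diff_step=1e-2)
    print(n,np.round(s.x,3),np.round(s.fun,1),[np.round(row(s.x,k),1) for k in range(4)])
E
```

```text
bottle_blue [array([514.5,   0. ]), array([515.6,   0. ])] [array([515.,   0.]), array([19.8, -0.3,  0.3, 10.5])]
bottle_yellow [array([508.,   0.]), array([508.7,   0. ])] [array([508.1,   0. ]), array([1.258e+02, 1.000e-01, 2.700e+00, 5.590e+01])]
bottle_green [array([506.6,   0. ]), array([509.2,   0. ])] [array([507.8,   0. ]), array([-72.8,  -0.8,  -3. , -44.5])]
bottle_white [array([426.2,   0. ]), array([433.9,   0. ])] [array([429.8,   0. ]), array([80.8, -2.8,  0.2, 38.2])]
reject_blue [array([444.7,   0. ]), array([434.7,   0. ])] [array([440.3,   0. ]), array([-139.5,    4.6,   -2.7,  -98.3])]
reject_green [array([440.3,   0. ]), array([440.2,   0. ])] [array([440.3,   0. ]), array([-21.5,   0.4,  -0.6, -11.7])]
white top [642.6   0. ]
white side [626.8   0. ]
blue top [653.1   0. ]
green top [663.2   0. ]
green side [659.1   0. ]
yellow top [673.6   0. ]
yellow side [681.1   0. ]
top [6.58176e+02 4.63570e+01 1.71000e-01] [ 0.3 -0.1 -0.1  0.1 -0.2 -0.  -0.   0. ] [array([642.9, 135. ]), array([653.1,  75.9]), array([663.3,  16.8]), array([673.5, -42.3])]
side [6.58976e+02 5.65170e+01 1.79000e-01] [-0.   1.   0.7  1.1 -0.6 -1.8] [array([642.9, 145.1]), array([653.6,  86. ]), array([664.3,  27. ]), array([675., -32.])]
```

```bash
python3 - <<'E'
s=open('h.py').read()
i=s.index('def solve')
s=s[:i]+'''def solve(obs,pts=bottle,x0=(450,0)):
    r=least_squares(lambda p:np.concatenate([hullc(c,pts(p-1000))[0]-o for c,o in obs]),np.add(x0,1000.),diff_step=3e-3); r.x-=1000; return r
G={'bottle_blue':((230,200),(231,194)),'bottle_yellow':((124,203),(225,149)),'bottle_green':((323,204),(231,249)),'bottle_white':((170,245),(192,168)),'reject_blue':((390,232),(200,305)),'reject_green':((272,237),(197,218))}
def best(n,q,near,R=15):
    r=finder.silhouettes(n,q); r=[d for d in r if np.hypot(*(mc(d['pixels'])-near))<R]
    return mc(r[0]['pixels']) if r else None
'''
open('h.py','w').write(s)
E
python3 - <<'E'
from h import *
C={n:cam(n) for n in('top','side')}
for n in C: vision.grab_frame(n)
for q,g in G.items():
    obs=[]
    for n,w in zip(C,g):
        m=best(n,q,w)
        if m is None: print('miss',q,n)
        obs.append((C[n],np.array(w,float) if m is None else m))
    print(q,[np.round(solve([o]).x,1) for o in obs],[np.round(s,1) for s in [solve(obs).x,solve(obs).fun]])
print(env.state()['time_s'])
E
```

```text
bottle_blue [array([514.9,  41.2]), array([516.7,  41.8])] [array([515.7,  41.3]), array([-0.1, -0.4, -0.4,  0.1])]
bottle_yellow [array([511.6, 262.3]), array([513.2, 265.9])] [array([512.2, 262.8]), array([-0.2, -0.3, -0.3,  0.6])]
bottle_green [array([ 504.9, -151.7]), array([ 506.7, -151. ])] [array([ 505.9, -151.5]), array([-0.1, -0.5, -0.4,  0.2])]
miss bottle_white top
bottle_white [array([424.9, 165.7]), array([426.1, 166.3])] [array([425.4, 165.8]), array([-0.1, -0.2, -0.3,  0.1])]
reject_blue [array([ 445.5, -288.5]), array([ 447. , -287.5])] [array([ 446.4, -288. ]), array([-0.2, -0.4, -0.4,  0.3])]
reject_green [array([440.3, -43.6]), array([441.3, -42.4])] [array([440.8, -43.3]), array([-0.2, -0.2, -0.2,  0.3])]
2.95
```

```bash
cat > go.py <<'E'
# go.py: from (x y z yaw) to (x y z yaw) -> tool shift
import sys,numpy as np
a=np.array(list(map(float,sys.argv[1:9]))); d=a[4:]-a[:4]; c,s=np.cos(a[3]),np.sin(a[3])
print(np.round([c*d[0]+s*d[1], s*d[0]-c*d[1], -d[2], -d[3]],3))
E
python3 go.py 201.345 -511.835 256.341 .375 620 46 256.3 1.742
python3 -m crank '[[594,-366,0,-1.367],[594,-366,0,-1.367],[594,-366,0,-1.367],[594,-366,0,-1.367],[594,-366,0,-1.367],[594,-366,0,-1.367],[594,-366,0,-1.367],[594,-366,0,-1.367],[594,-366,0,-1.367],[594,-366,0,-1.367],[594,-366,0,-1.367],[594,-366,0,-1.367],[594,-366,0,-1.367],[594,-366,0,-1.367],[594,-366,0,-1.367],[594,-366,0,-1.367],[594,-366,0,-1.367],[594,-366,0,-1.367],[594,-366,0,-1.367],[594,-366,0,-1.367]]'
python3 -m crank '[[0,0,0,0],[0,0,0,0],[0,0,0,0]]'
python3 - <<'E'
from h import *
c=cam('wrist'); im=vision.grab_frame('wrist'); 
for k,p in enumerate([(643,135),(653,76),(663,17),(673.5,-42)]):
    e=.171
    def box(p): 
        C,S=np.cos(e),np.sin(e); return np.array([[p[0]+26*(C*i-S*j),p[1]+26*(S*i+C*j),32] for i,j in((-1,-1),(-1,1),(1,1),(1,-1))])
    cv2.polylines(im,[np.int32(proj(c,box(p)))],True,(255,0,255),1)
    q='bay_'+['white','blue','green','yellow'][k]
    for d in finder.silhouettes('wrist',q)[:2]:
        m=mc(d['pixels']); print(q,d['score'],m,d['pixels'].sum(), solve([(c,m)],lambda p: np.vstack([box(p)*[1,1,1]]),p).x)
cv2.imwrite('pics/w1.png',im)
E
```

```text
[ 5.93881e+02 -3.65728e+02  4.10000e-02 -1.36700e+00]
time_s: 4.62
eef_pos: [619.9, 45.9, 256.0]
tool_rot: [-3.141, 0.001, 1.742]
contact_force: [0.6, -0.6, 0.1]
gripper_width: 85.3
grip_force: 0.0
time_s: 4.87
eef_pos: [619.7, 45.0, 256.9]
tool_rot: [3.141, 0.0, 1.74]
contact_force: [-1.1, -0.5, -0.6]
gripper_width: 85.1
grip_force: 0.0
bay_white 0.69 [293.65781151  90.25996205] 3162 [641.61113723 134.18306738]
bay_blue 0.91 [292.14150943 146.83612858] 2862 [651.7469605   75.98730659]
bay_green 0.68 [291.31294396 198.64680347] 2534 [662.59815709  17.44593253]
bay_yellow 0.74 [289.88463232 246.09202994] 2271 [672.69580387 -41.45877689]
```

View pics/w1.png

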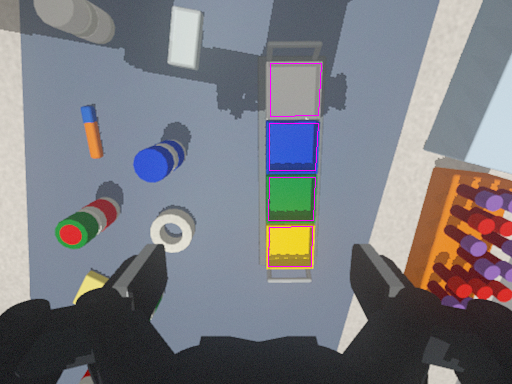

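The wrist view shows the four bay outlines falling on the bays, at columns 268–320 and rows 62–268. The bay positions are confirmed, so I'll start with green.

```bash
python3 go.py 620 46.3 256.3 1.742 506 -151.5 165 1.742; python3 go.py 506 -151.5 165 1.742  663 17 165 1.742
```

```text
[-175.486 -146.032   91.3     -0.   ]
[139.289 183.412  -0.     -0.   ]
```

```bash
python3 -m crank '[[-40,-33,20,0],[-80,-66,42,0],[-120,-100,62,0],[-150,-125,80,0],[-175.5,-146,91,0],[-175.5,-146,91,0],[-175.5,-146,91,0],[-175.5,-146,110,0],[-175.5,-146,130,0],[-175.5,-146,150,0],[-175.5,-146,170,0],[-175.5,-146,185,0],[-175.5,-146,193,0],[-175.5,-146,193,0],[-175.5,-146,193,0]]'
python3 - <<'E'
from h import *
c=cam('wrist'); im=vision.grab_frame('wrist')
cv2.polylines(im,[np.int32(proj(c,bottle((506,-151.5))[40:]))],True,(255,0,255),1)
cv2.imwrite('pics/w2.png',im)
E
```

```text
time_s: 6.37
eef_pos: [506.4, -151.5, 63.6]
tool_rot: [3.141, 0.0, 1.742]
contact_force: [-0.2, -0.8, -0.2]
gripper_width: 85.2
grip_force: 0.0
```

View pics/w2.png

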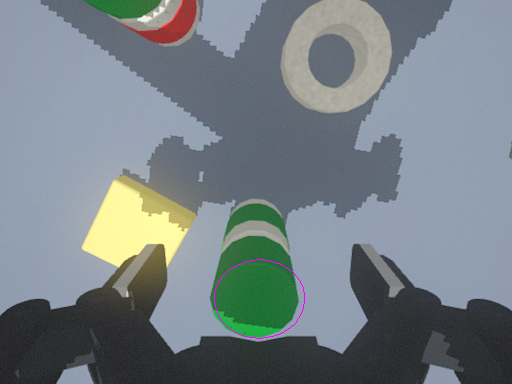

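The green bottle (cap at 255,294) is centred between the open fingers, so I'll grip and lift.

```bash
python3 -m crank '[[0,0,0,0],[0,0,0,0],[0,0,0,0],[0,0,0,0],[0,0,0,0],[0,0,0,0],[0,0,0,0],[0,0,0,0],[0,0,0,0],[0,0,0,0]]' -1 40
python3 -m crank '[[0,0,-10,0],[0,0,-30,0],[0,0,-60,0],[0,0,-85,0],[0,0,-100,0],[0,0,-100,0]]'
```

```text
time_s: 7.25
eef_pos: [506.3, -151.7, 63.7]
tool_rot: [3.141, 0.0, 1.742]
contact_force: [-1.0, -0.0, 2.5]
gripper_width: 33.2
grip_force: 40.0
time_s: 7.75
eef_pos: [508.3, -152.4, 168.4]
tool_rot: [3.134, 0.005, 1.742]
contact_force: [0.2, -0.1, -0.3]
gripper_width: 33.1
grip_force: 39.9
```

```bash
python3 -m crank '[[10,13,0,0],[25,33,0,0],[41,54,0,0],[57,75,0,0],[73,96,0,0],[89,117,0,0],[105,138,0,0],[120,158,0,0],[131,173,0,0],[137,181,0,0],[139.3,183.4,0,0],[139.3,183.4,0,0],[139.3,183.4,0,0],[139.3,183.4,10,0],[139.3,183.4,28,0],[139.3,183.4,46,0],[139.3,183.4,62,0],[139.3,183.4,75,0],[139.3,183.4,82,0],[139.3,183.4,85,0]]'
python3 -m crank '[[0,0,0,0],[0,0,2,0],[0,0,4,0],[0,0,5.5,0],[0,0,5.5,0],[0,0,5.5,0]]'
```

```text
time_s: 9.42
eef_pos: [661.9, 16.4, 76.3]
tool_rot: [-3.138, -0.001, 1.741]
contact_force: [-0.5, 0.5, -0.2]
gripper_width: 33.1
grip_force: 39.9
time_s: 9.92
eef_pos: [663.3, 17.0, 73.2]
tool_rot: [3.141, 0.0, 1.742]
contact_force: [-0.7, -0.5, -0.3]
gripper_width: 33.1
grip_force: 39.9
```

Run:
```python
from h import *
im=np.hstack([cv2.resize(vision.grab_frame('side')[130:280,180:360],None,fx=2.4,fy=2.4),cv2.resize(vision.grab_frame('wrist')[:360,:],None,fx=.7,fy=1)])
cv2.imwrite('pics/p3.png',im[:,:800])
```

```text
(no output)
```

View pics/p3.png

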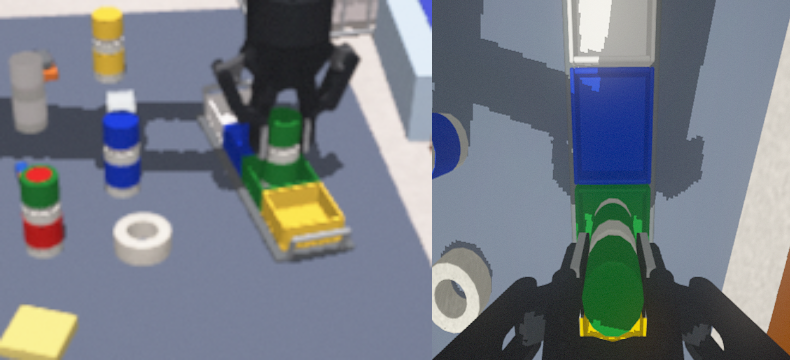

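The side and wrist views show the green bottle upright and centred in the green bay. I'll lower it the last millimetre and release.

```bash
python3 -m crank '[[0,0,1,0],[0,0,1,0],[0,0,1,0]]'
python3 -m crank '[[0,0,0,0],[0,0,0,0],[0,0,0,0],[0,0,0,0],[0,0,0,0],[0,0,0,0],[0,0,0,0],[0,0,-10,0],[0,0,-35,0],[0,0,-70,0],[0,0,-93,0],[0,0,-93,0],[0,0,-93,0]]' 1
python3 go.py 663 17 165 1.742 515.5 41.3 63.3 1.742; python3 go.py 515.5 41.3 165 1.742 652.5 76 72.3 1.742
```

```text
time_s: 10.27
eef_pos: [663.4, 16.9, 72.7]
tool_rot: [3.141, 0.0, 1.742]
contact_force: [-0.4, 0.4, 3.9]
gripper_width: 33.2
grip_force: 40.2
time_s: 11.35
eef_pos: [664.5, 16.8, 168.6]
tool_rot: [3.135, 0.002, 1.742]
contact_force: [-0.4, -0.5, 0.3]
gripper_width: 85.5
grip_force: 0.0
[  49.074 -141.204  101.7     -0.   ]
[ 10.852 140.909  92.7    -0.   ]
```

```bash
python3 -m crank '[[12,-36,0,0],[25,-72,0,0],[38,-110,0,0],[46,-132,0,0],[49,-141,0,0],[49,-141,0,0],[49,-141,0,0],[49,-141,20,0],[49,-141,45,0],[49,-141,70,0],[49,-141,90,0],[49,-141,101.5,0],[49,-141,101.5,0],[49,-141,101.5,0]]'
python3 -m crank '[[0,0,0,0],[0,0,0,0],[0,0,0,0],[0,0,0,0],[0,0,0,0],[0,0,0,0],[0,0,0,0],[0,0,0,0],[0,0,0,0],[0,0,0,0]]' -1 40
python3 -m crank '[[0,0,-10,0],[0,0,-30,0],[0,0,-60,0],[0,0,-85,0],[0,0,-100,0],[0,0,-100,0]]'
python3 -m crank '[[1,13,0,0],[3,33,0,0],[5,54,0,0],[6,75,0,0],[8,96,0,0],[9,117,0,0],[10,132,0,0],[11,139,0,0],[11,141,0,0],[11,141,0,0],[11,141,0,0],[11,141,10,0],[11,141,28,0],[11,141,46,0],[11,141,62,0],[11,141,75,0],[11,141,85,0],[11,141,89,0],[11,141,91.5,0],[11,141,91.5,0]]'
python3 -m crank '[[0,0,0,0],[0,0,0,0]]'
python3 - <<'E'
from h import *
im=np.hstack([cv2.resize(vision.grab_frame('side')[130:280,180:360],None,fx=2.4,fy=2.4),cv2.resize(vision.grab_frame('wrist')[:360,:],None,fx=.7,fy=1)])
cv2.imwrite('pics/p4.png',im[:,:800])
E
```

```text
time_s: 12.52
eef_pos: [516.5, 40.9, 62.9]
tool_rot: [-3.141, -0.0, 1.741]
contact_force: [-0.3, -0.0, 0.3]
gripper_width: 85.7
grip_force: 0.0
time_s: 13.35
eef_pos: [516.3, 41.2, 64.1]
tool_rot: [3.14, 0.0, 1.742]
contact_force: [-1.1, 0.2, 5.4]
gripper_width: 33.3
grip_force: 40.2
time_s: 13.85
eef_pos: [518.0, 41.2, 167.8]
tool_rot: [3.134, 0.002, 1.742]
contact_force: [0.3, -0.9, -0.5]
gripper_width: 33.0
grip_force: 39.9
time_s: 15.52
eef_pos: [653.1, 76.0, 73.2]
tool_rot: [3.14, 0.0, 1.742]
contact_force: [-0.8, -0.5, 2.9]
gripper_width: 33.1
grip_force: 40.0
time_s: 15.68
eef_pos: [653.3, 76.0, 73.2]
tool_rot: [3.14, 0.0, 1.742]
contact_force: [-2.3, -0.8, 5.0]
gripper_width: 33.4
grip_force: 40.1
```

View pics/p4.png

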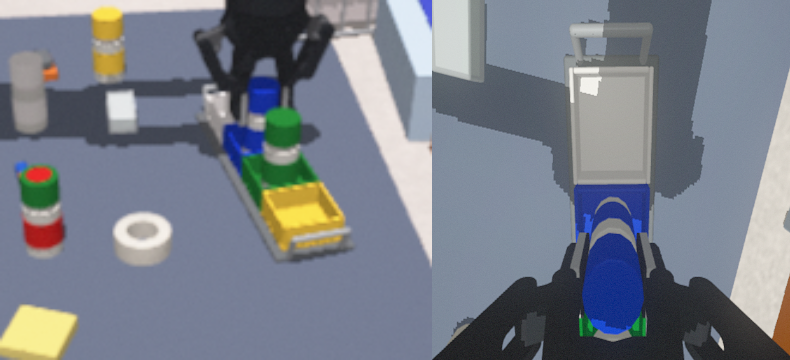

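Both views show the blue bottle upright in the blue bay and touching the floor. I'll release it and fetch white.

```bash
python3 -m crank '[[0,0,0,0],[0,0,0,0],[0,0,0,0],[0,0,0,0],[0,0,0,0],[0,0,0,0],[0,0,0,0],[0,0,-10,0],[0,0,-35,0],[0,0,-70,0],[0,0,-93,0],[0,0,-93,0],[0,0,-93,0]]' 1
python3 go.py 652.5 76 165 1.742 425.4 165.8 63.3 1.742; python3 go.py 425.4 165.8 165 1.742 642.5 135 72.3 1.742; python3 go.py 642.5 135 165 1.742  512.2 262.8 63.3 1.742; python3 go.py 512.2 262.8 165 1.742 673 -42 72.3 1.742
```

```text
time_s: 16.87
eef_pos: [654.3, 76.1, 168.6]
tool_rot: [3.135, 0.001, 1.742]
contact_force: [0.2, 0.3, -0.7]
gripper_width: 85.6
grip_force: 0.0
[ 127.178 -208.481  101.7     -0.   ]
[-67.337 208.679  92.7    -0.   ]
[ 148.131 -106.622  101.7     -0.   ]
[-327.739  106.521   92.7     -0.   ]
```

```bash
python3 -m crank '[[15,-26,0,0],[34,-56,0,0],[53,-88,0,0],[72,-120,0,0],[92,-152,0,0],[110,-180,0,0],[122,-200,0,0],[127,-208.5,0,0],[127,-208.5,0,0],[127,-208.5,0,0],[127,-208.5,20,0],[127,-208.5,45,0],[127,-208.5,70,0],[127,-208.5,90,0],[127,-208.5,101.5,0],[127,-208.5,101.5,0],[127,-208.5,101.5,0]]'
python3 -m crank '[[0,0,0,0],[0,0,0,0],[0,0,0,0],[0,0,0,0],[0,0,0,0],[0,0,0,0],[0,0,0,0],[0,0,0,0],[0,0,0,0],[0,0,0,0]]' -1 40
python3 -m crank '[[0,0,-10,0],[0,0,-30,0],[0,0,-60,0],[0,0,-85,0],[0,0,-100,0],[0,0,-100,0]]'
python3 -m crank '[[-4,13,0,0],[-11,33,0,0],[-18,56,0,0],[-26,80,0,0],[-34,105,0,0],[-42,130,0,0],[-50,155,0,0],[-57,178,0,0],[-63,196,0,0],[-66,206,0,0],[-67.3,208.7,0,0],[-67.3,208.7,0,0],[-67.3,208.7,0,0]]'
python3 -m crank '[[0,0,10,0],[0,0,28,0],[0,0,46,0],[0,0,62,0],[0,0,75,0],[0,0,85,0],[0,0,89,0],[0,0,91.5,0],[0,0,91.5,0],[0,0,91.5,0]]'
python3 - <<'E'
from h import *
im=np.hstack([cv2.resize(vision.grab_frame('side')[130:280,180:360],None,fx=2.4,fy=2.4),cv2.resize(vision.grab_frame('wrist')[:360,:],None,fx=.7,fy=1)])
cv2.imwrite('pics/p5.png',im[:,:800])
E
```

```text
time_s: 18.28
eef_pos: [426.5, 165.0, 62.5]
tool_rot: [-3.14, 0.001, 1.74]
contact_force: [-0.0, 0.1, 1.1]
gripper_width: 85.4
grip_force: 0.0
time_s: 19.12
eef_pos: [426.2, 165.8, 63.8]
tool_rot: [3.141, 0.0, 1.742]
contact_force: [0.2, 0.0, 3.2]
gripper_width: 33.3
grip_force: 40.2
time_s: 19.62
eef_pos: [427.9, 166.3, 167.7]
tool_rot: [3.133, -0.001, 1.742]
contact_force: [0.8, 0.7, -0.8]
gripper_width: 33.0
grip_force: 40.0
time_s: 20.7
eef_pos: [642.0, 135.0, 162.0]
tool_rot: [-3.139, -0.0, 1.742]
contact_force: [-0.5, 0.8, -0.7]
gripper_width: 33.3
grip_force: 40.0
time_s: 21.53
eef_pos: [643.3, 135.1, 72.9]
tool_rot: [3.14, 0.0, 1.742]
contact_force: [-1.6, 0.3, 1.2]
gripper_width: 33.1
grip_force: 40.0
```

View pics/p5.png

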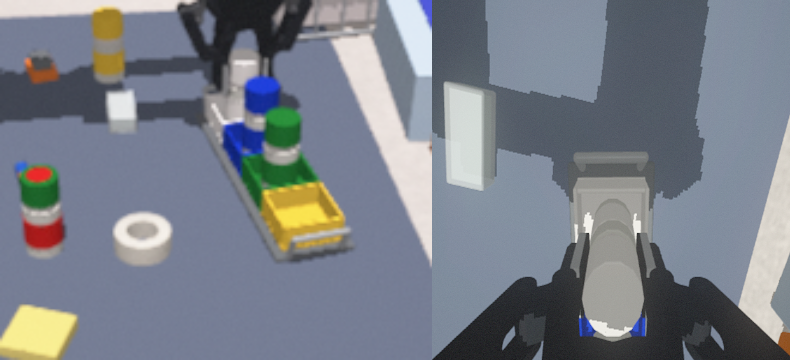

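The white bottle is upright in the white bay. I'll release it and fetch yellow, carrying it higher over the placed bottles.

```bash
python3 -m crank '[[0,0,0,0],[0,0,0,0],[0,0,0,0],[0,0,0,0],[0,0,0,0],[0,0,0,0],[0,0,0,0],[0,0,-10,0],[0,0,-35,0],[0,0,-70,0],[0,0,-93,0],[0,0,-93,0],[0,0,-93,0]]' 1
python3 -m crank '[[20,-14,0,0],[45,-32,0,0],[72,-52,0,0],[100,-72,0,0],[125,-90,0,0],[140,-101,0,0],[148,-106.6,0,0],[148,-106.6,0,0],[148,-106.6,0,0],[148,-106.6,20,0],[148,-106.6,45,0],[148,-106.6,70,0],[148,-106.6,90,0],[148,-106.6,101.5,0],[148,-106.6,101.5,0],[148,-106.6,101.5,0]]'
python3 -m crank '[[0,0,0,0],[0,0,0,0],[0,0,0,0],[0,0,0,0],[0,0,0,0],[0,0,0,0],[0,0,0,0],[0,0,0,0],[0,0,0,0],[0,0,0,0]]' -1 40
python3 -m crank '[[0,0,-10,0],[0,0,-30,0],[0,0,-60,0],[0,0,-90,0],[0,0,-115,0],[0,0,-130,0],[0,0,-130,0]]'
python3 -m crank '[[-12,4,0,0],[-32,10,0,0],[-56,18,0,0],[-80,26,0,0],[-105,34,0,0],[-130,42,0,0],[-155,50,0,0],[-180,58,0,0],[-205,67,0,0],[-230,75,0,0],[-255,83,0,0],[-280,91,0,0],[-302,98,0,0],[-318,103,0,0],[-326,106,0,0],[-327.7,106.5,0,0],[-327.7,106.5,0,0],[-327.7,106.5,0,0]]'
python3 -m crank '[[0,0,10,0],[0,0,28,0],[0,0,46,0],[0,0,64,0],[0,0,82,0],[0,0,98,0],[0,0,110,0],[0,0,117,0],[0,0,120,0],[0,0,121.5,0],[0,0,121.5,0],[0,0,121.5,0]]'
python3 - <<'E'
from h import *
im=np.hstack([cv2.resize(vision.grab_frame('side')[130:280,180:360],None,fx=2.4,fy=2.4),cv2.resize(vision.grab_frame('wrist')[:360,:],None,fx=.7,fy=1)])
cv2.imwrite('pics/p6.png',im[:,:800])
E
```

```text
time_s: 22.72
eef_pos: [644.3, 135.1, 168.6]
tool_rot: [3.135, 0.0, 1.742]
contact_force: [-0.0, -0.3, -0.8]
gripper_width: 85.1
grip_force: 0.0
time_s: 24.05
eef_pos: [513.3, 261.7, 62.8]
tool_rot: [-3.141, 0.001, 1.74]
contact_force: [0.1, 0.5, -0.4]
gripper_width: 85.5
grip_force: 0.0
time_s: 24.88
eef_pos: [513.1, 262.8, 64.0]
tool_rot: [3.141, -0.0, 1.742]
contact_force: [-0.8, 0.5, 5.4]
gripper_width: 33.4
grip_force: 40.3
time_s: 25.47
eef_pos: [514.6, 263.3, 198.2]
tool_rot: [3.133, -0.002, 1.742]
contact_force: [1.1, 0.6, -0.4]
gripper_width: 32.9
grip_force: 40.1
time_s: 26.97
eef_pos: [673.0, -41.2, 192.9]
tool_rot: [-3.141, -0.001, 1.743]
contact_force: [-0.3, 0.5, -1.6]
gripper_width: 33.4
grip_force: 40.1
time_s: 27.97
eef_pos: [674.0, -41.9, 73.1]
tool_rot: [3.14, 0.0, 1.742]
contact_force: [-0.6, 1.2, 1.5]
gripper_width: 33.4
grip_force: 40.0
```

View pics/p6.png

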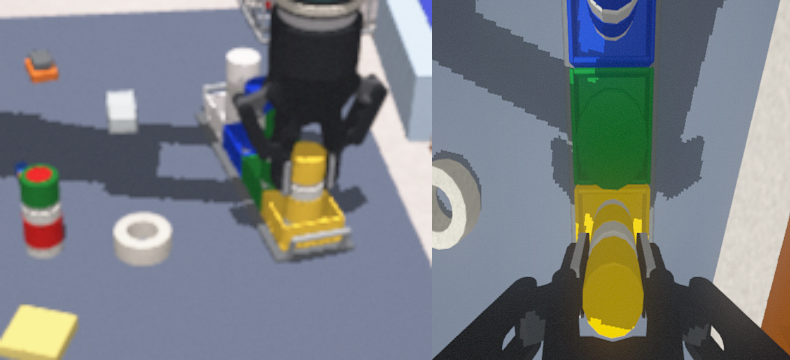

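The yellow bottle is upright in the yellow bay. I'll release, back off and check everything.

```bash
python3 -m crank '[[0,0,0,0],[0,0,0,0],[0,0,0,0],[0,0,0,0],[0,0,0,0],[0,0,0,0],[0,0,0,0],[0,0,-10,0],[0,0,-35,0],[0,0,-70,0],[0,0,-105,0],[0,0,-140,0],[0,0,-160,0],[0,0,-160,0]]' 1
python3 -m crank '[[0,-35,0,0],[0,-75,0,0],[0,-115,0,0],[0,-155,0,0],[0,-195,0,0],[0,-230,0,0],[0,-255,0,0],[0,-260,0,0],[0,-260,0,0],[0,-260,0,0],[0,-260,0,0]]'
python3 - <<'E'
from h import *
C={n:cam(n) for n in('top','side')}; I={n:vision.grab_frame(n) for n in C}
P={'bottle_white':(642.5,135,9),'bottle_blue':(652.5,76,9),'bottle_green':(663,17,9),'bottle_yellow':(673,-42,9),'reject_blue':(446.4,-288,0),'reject_green':(440.8,-43.3,0)}
for q,p in P.items():
    for n in C:
        pc=hullc(C[n],bottle(p,p[2]))[0]; m=best(n,q,pc,20)
        if m is not None: print(q,n,np.round(m-pc,1),np.round(solve([(C[n],m)],lambda x:bottle(x,p[2]),p[:2]).x,1))
cv2.imwrite('pics/end.png',np.hstack([cv2.resize(I['top'][60:260,140:420],None,fx=1.4,fy=1.8),cv2.resize(I['side'][130:330,160:340],None,fx=2,fy=1.8)]))
E
```

```text
time_s: 29.23
eef_pos: [675.8, -42.5, 241.3]
tool_rot: [3.128, 0.005, 1.742]
contact_force: [0.2, 0.0, 0.8]
gripper_width: 85.5
grip_force: 0.0
time_s: 30.15
eef_pos: [418.1, -86.4, 231.8]
tool_rot: [3.141, -0.0, 1.742]
contact_force: [0.7, -1.2, 0.3]
gripper_width: 85.7
grip_force: 0.0
bottle_white top [-0.5 -0.7] [644. 136.]
bottle_white side [-0.3 -3.5] [644.1 152.3]
bottle_blue top [-0.5 -0.3] [653.1  77. ]
bottle_blue side [-0.5 -3.5] [653.8  91.7]
bottle_green top [ 0.2 -0.2] [663.5  16.7]
bottle_green side [-0.1 -3.2] [665.   29.9]
bottle_yellow top [ 0.5 -0.6] [674.4 -43.1]
bottle_yellow side [ 1.6 -2.9] [678.5 -31.7]
reject_blue top [0.5 0.4] [ 445.6 -288.9]
reject_blue side [ 0.6 -0. ] [ 447.4 -288. ]
reject_green top [0.  0.2] [440.3 -43.4]
reject_green side [0.6 0.3] [442.  -44.6]
```

View pics/end.png

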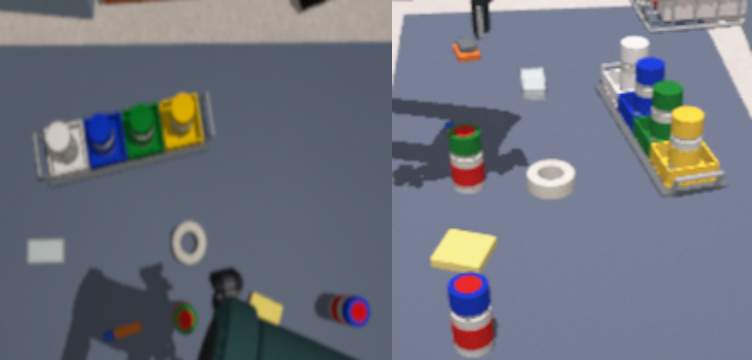

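The final views show all four bottles upright in their own bays, within about 2 mm of centre. Both rejects are where they started and the gripper is clear. The side-view row offset comes from the bay walls hiding the bottle bases.

```bash
python3 -c "
from plant import ticket
print(ticket.close_job())"
```

```text
the job is handed in; nothing more can be done
None
```

The job is handed in at about 31 s: all four usable bottles stand upright in the bays of their own colours, both rejects are where they started, and the gripper is open and clear; no verdict was returned.

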